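# Open the desk caddy and take off the canister cap of unknown thread hand

### The job

Swing the front door of the walnut desk caddy (the one with the bar handle) wide open, then take the brass cap off the canister inside: nobody remembers whether its quarter-turn thread is ordinary or left-handed, so try loosening it one way and, if it will not come, the other. Lift the cap off and finish holding it still and upright in the gripper, well clear above the canister (at least 6 cm above its mouth), with the door left open and the other things on the desk left where they are.

Things in the scene. Friction and masses are not known exactly. Their poses are not given: they have to be found in the camera images.
- caddy: Walnut desk caddy, fixed, no roof: 125 mm deep (x), 250 wide (y). Origin on the desk, front faces its -x, z up. Left part = canister bay, inside x -55 to 58 mm, y -80 to 80 mm; side walls 170 mm high, back wall 95 mm, front closed by the door (panel x -70 to -55 mm). Right part, y -160 to -90 mm: solid dummy drawer block, 125 mm high.
- door (a joint): Opening angle of the caddy's door (rad): 0 shut, up to 1.75, the free edge swinging out towards the robot. Vertical hinge at the left (+y) edge. Light (0.06 N m friction), stays where left. Panel 178 mm wide, 15 mm thick, top edge 168 mm above the desk. Starts 0 to 0.15 open.
- door_hinge (a point): Point on the door's hinge axis, 148 mm above the desk; its frame turns with the door: -y runs along the panel to the free edge, -x points out of its front face.
- door_handle (a point): Middle of the brass bar handle: a level round bar 11 mm thick, 60 mm long, along the panel, 35 mm in front of the door's face, 148 mm above the desk, 20 mm below the door's top edge. At x -42.5, y -115 mm in the door_hinge frame; same axes.
- canister_mouth (a point): Centre of the top of the canister fixed in the caddy's bay (caddy x = -19 mm, y = 0), 75 mm above the desk; the cap's lower rim sits here; axes as the caddy's. Canister: aluminium, 60 mm diameter up to 46 mm above the desk, then a 40 mm neck with a 47 mm flange 5 mm thick at the top. A 34 mm wide, 20 mm high threaded stub stands above, hidden in the cap.
- cap: Loose brass cap, 16-sided drum 48 mm across, 34 mm high, 60 to 130 g, hollow below. Origin: centre of lower rim, z up. Quarter-turn thread, hand unknown and not visible. Loosening way: turns freely 80 degrees to a stop; from 60 on it lifts straight off. Other way: stops after 6 degrees, stays locked. It does not climb as it turns; locked, it lifts 2 mm at most. 2.5 mm side play.
- mug: Bystander: white ceramic mug, 80 mm in diameter, 92 mm high, loose on the desk. Origin under its middle.
- notebook: Bystander: brown notebook, 140 x 200 x 16 mm, lying loose on the desk. Origin under its middle.
Not all that is in view belongs to the job. There is more than one size of the cap; the job needs the largest.

How it is judged:
By the outcome, as a careful person would: the job done as asked, in the order asked, and still so for the second after the job is handed in, while the arm keeps its last pose, push and grip.
It also fails if it takes over 53 s, if anything falls off the work surface, if the arm or the gripper's body presses on something with over 40 N, if the wrist force passes 120 N, or if a joint passes its speed limit or range.

### The arm

A 6-joint arm with a two-finger parallel gripper is mounted at the origin on the work surface. World frame = base frame: x ahead of the robot, y to its left, z up, the work surface at z = 0. Lengths are in mm, angles in rad, forces in N, time in s.
With the tool pointing down it reaches from about 300 to 775 mm from the base axis. Payload 14.6 kg.
Tool frame: the origin (TCP) lies between the finger pads; the fingertips stand 8 mm ahead of it and the grasp point (between the pads) lies 11 mm behind it; z points along the fingers, y is the direction in which the jaws open and shut (so a half turn about z gives the same grasp; the last joint's range is limited). The gripper opens to 94 mm and grips with 3 to 60 N. Pads are 16 mm wide; open, the fingers measure 119 mm over their backs; the gripper's body (75 mm by 177 mm) begins 78 mm behind the grasp point.
Start: joints at [-1.413, 0.3, 1.521, -0, 1.321, -0.067], TCP at [122.595, -536.153, 213.446] pointing down, gripper open.
Joint ranges: [-3.03, 3.03], [-0.79, 2.21], [0.23, 2.52], [-1.04, 4.18], [0, 3.07], [-2.55, 2.55]. Speed limits (rad/s): [2.22, 2.22, 2.57, 3.14, 3.14, 3.14].

### API

Orientations are given as [roll, pitch, yaw] about the fixed x, y, z axes, in that order (R = Rz(yaw) Ry(pitch) Rx(roll)).
In Python, from cell import manip gives the robot as it stands. The module is installed in compiled form; this text tells all that it offers.
- The arm moves only by the tool send_rows, never from a script. Its argument "series" is a list that holds one entry, the list of rows, each a list of 5 numbers: the opening, from 0 (shut) to 1 (fully open), then the shift along the tool's x, y, z in mm, then the turn about the tool's z in degrees. In form: [[[gripper, dx, dy, dz, roll], ...]]. A call has 1 to 10 rows; each row is the pose to reach, as a shift and turn from the pose commanded when the call began, along the tool's axes at that moment; what a row does not reach only later rows make up. A row lasts 1/10 s, in which the tool goes at most 50 mm and 8.59 degrees, less where a joint would pass 70% of its speed; a pose out of reach is approached as far as the arm can. A call with a gripper value outside its range is refused whole. The fingers move at their own pace and stop on an object; "newtons" is the grip in N (left out, the last holds). Time passes only in rows, so rows that repeat a pose let the fingers close. It gives the time, the measured TCP pose, the force and the opening at its end, in the units of the state.
- manip.read_state(): the state, without advancing time (a new reading comes with each control period).
- manip.camera(name): name is "scene" or "top" or "wrist"; returns a dict with "img" (420x560x3 uint8, red, green, blue), "vfov" (degrees; the focal length in pixels is half the picture's height over the tangent of half this angle, whatever the lens; pixels are square), "cx", "cy" (the principal point, pixels), "pose" (4x4, takes a point from camera to world coordinates); the wrist camera has in their place "T_tool_cam" (4x4, takes a point from camera to tool coordinates, whose origin is the TCP and whose axes are the flange's). Camera axes: x right, y down, z forward; pixel columns grow to the right and rows downward; lengths in mm; the calibration is good to about 2 mm. A picture is of the moment at which its call begins: read the wrist's pose just before it. There is no depth.
- manip.sign_off(): hands the job in, once; it reports no verdict.
Trained networks look in a picture, given as the dict that the camera call returned (one of the last four; its "shot" number tells which), for a name from the list of things; names that differ only in an ending like _2 or _b are one class to them, and where a whole thing is asked for, a point or a joint stands for the part that bears it (a point fixed in the world has none). Each returns a list of dicts, best first, with "conf" (0 to 1); they miss things now and then, are a little off and sometimes report something else, mostly with a low value. They report only what shows in the picture. A call takes as long as a camera call. They do not tell look-alikes from the thing itself.
- manip.find_in(target, picture): "rect" ([left, top, width, height] in pixels, round what is visible of it).
- manip.silhouettes(target, picture): "pixels" (420x560 bool, what is visible of it) and "rect" ([left, top, width, height] in pixels, round what is visible of it).
The state is a dict: "clock": time; "joints": joint angles; "qd": joint speeds; "effort": joint torques, N m; "eef_pos": TCP position; "eef_rot": TCP orientation; "wrist_force": force on the tool from outside, world axes, zero at the start; "moment": the same for the moment, N m; "finger_gap": finger opening in mm.
Only numpy, scipy, OpenCV 4.12 (cv2) and the standard library are available. Lean on these libraries where they do the work, as an engineer would, in place of code of your own. Each camera call takes 0.05 s, during which the arm holds its last target. There are 200 camera calls.

## Working session

There is one attempt and no reset: what is moved stays moved. The work goes in short steps, Python scripts to look and compute and a tool call to move; the robot and the scene stay as the last step left them, time stands still between calls to the robot, and variables do not carry over. Pictures are saved under pics/ and viewed, about 8 in all and at most 12, crops included, and the job is handed in when it is done.

Besides the shell and the picture viewer there is one more tool, called after "Call:" as a command line: name --argument value ..., lists and objects as JSON in quotes. send_rows: Moves the arm, as the interface text tells. Its arguments: {"type":"object","properties":{"series":{"type":"array"},"newtons":{"type":"number"}},"required":["series"]}

```bash
mkdir -p pics
cat > h.py <<'E'
import numpy as np, cv2
from cell import manip
from scipy.spatial.transform import Rotation as R
def K(p):
    h=p["img"].shape[0]; f=h/2/np.tan(np.radians(p["vfov"])/2); return f,p["cx"],p["cy"]
def ray(p,u,v,pose=None):
    f,cx,cy=K(p); P=p["pose"] if pose is None else pose
    P=np.array(P); return P[:3,3],P[:3,:3]@np.array([(u-cx)/f,(v-cy)/f,1])
def onz(p,u,v,z,pose=None):
    o,d=ray(p,u,v,pose); return o+d*(z-o[2])/d[2]
def proj(p,X,pose=None):
    P=np.array(p["pose"] if pose is None else pose); f,cx,cy=K(p)
    c=(np.atleast_2d(X)-P[:3,3])@P[:3,:3]; return c[:,:2]/c[:,2:]*f+[cx,cy]
def save(p,n): cv2.imwrite(f"pics/{n}.png",cv2.cvtColor(p["img"],cv2.COLOR_RGB2BGR))
def tool():
    s=manip.read_state(); T=np.eye(4); T[:3,:3]=R.from_euler("xyz",s["eef_rot"]).as_matrix(); T[:3,3]=s["eef_pos"]; return T
E
python3 - <<'E'
from h import *
s=manip.read_state(); print({k:np.round(v,3) for k,v in s.items()})
ims=[]
for n in ["scene","top"]:
    p=manip.camera(n); ims.append(p["img"]); print(n,K(p),np.round(p["pose"],3).tolist())
    for t in ["caddy","door","door_handle","cap","mug","notebook"]:
        for d in manip.find_in(t,p)[:4]: print(t,np.round(d["rect"]),round(d["conf"],2))
    save(p,n)
E
```

```text
{'clock': np.float64(0.0), 'joints': array([-1.413,  0.3  ,  1.522, -0.   ,  1.321, -0.067]), 'qd': array([-0.   ,  0.003,  0.001,  0.001, -0.   , -0.   ]), 'effort': array([ 2.0000e-03, -5.3181e+01, -3.5273e+01,  7.1000e-02,  2.4000e-02,
       -0.0000e+00]), 'eef_pos': array([ 122.546, -535.908,  212.88 ]), 'eef_rot': array([-3.14 , -0.   ,  0.225]), 'wrist_force': array([ 0.589, -0.219, -0.317]), 'moment': array([-0.037, -0.007, -0.037]), 'finger_gap': np.float64(93.54)}
scene (np.float64(465.97535674734183), 274.57323743530833, 208.38229046545342) [[-0.325, 0.653, -0.684, 1448.334], [0.946, 0.228, -0.232, 295.577], [0.004, -0.722, -0.692, 1006.323], [0.0, 0.0, 0.0, 1.0]]
caddy [187. 181. 106.  98.] 0.75
caddy [246. 214.  17.  19.] 0.68
door [231. 177.  62.  63.] 0.79
door_handle [234. 180.  57.  65.] 0.88
cap [245. 213.  18.  21.] 0.83
cap [286. 273.  11.  15.] 0.66
mug [425. 237.  49.  44.] 0.8
notebook [128. 153.  74.  39.] 0.82
top (np.float64(392.6825278204015), 281.14887032497455, 209.85119524174033) [[0.013, -0.99, 0.14, 426.381], [-0.999, -0.018, -0.036, 16.068], [0.038, -0.14, -0.989, 1153.806], [0.0, 0.0, 0.0, 1.0]]
caddy [258. 153.  95.  78.] 0.62
door [258. 199.  64.  35.] 0.75
door_handle [257. 199.  66.  36.] 0.9
cap [284. 184.  14.  20.] 0.75
cap [237. 161.  14.  13.] 0.5
mug [ 79. 208.  47.  33.] 0.94
notebook [388. 242.  75.  53.] 0.9
```

Run:
```python
import cv2
a=cv2.imread("pics/scene.png");b=cv2.imread("pics/top.png")
t=cv2.resize(b[130:270,220:380],(640,560),interpolation=cv2.INTER_CUBIC)
cv2.imwrite("pics/topc.png",t)
```

```text
(no output)
```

View pics/scene.png

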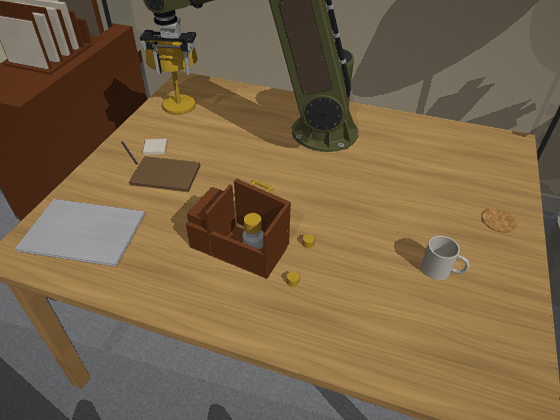

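View pics/topc.png

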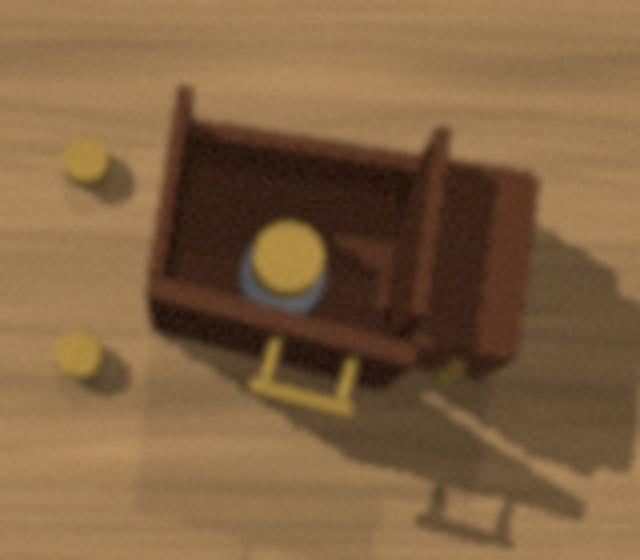

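The scene view shows the caddy at about (240,228), with the door nearly shut and its handle at (262,186). Three brass caps are in view:
- (252,222), on the canister, clearly the largest
- (308,241), loose on the desk
- (293,279), loose on the desk

The crop confirms it: the canister cap at (290,257) is about 75 px across, against about 46 px for the two at (87,160) and (80,357). The canister cap is the target. Next I fit the caddy pose.

```bash
cat > fit.py <<'E'
from h import *
from scipy.optimize import least_squares
E
python3 - <<'E'
from h import *
from scipy.optimize import least_squares
p=manip.camera("top"); q=manip.camera("scene")
c=lambda u,v:(220+u/4,130+v/4)
for pp,n in((p,"top"),(q,"scene")):
    for d in manip.silhouettes("cap",pp)[:2]:
        m=d["pixels"]; ys,xs=np.nonzero(m); print(n,d["conf"],d["rect"],xs.mean(),ys.mean(),m.sum())
capt=c(289,257)
print("cap", onz(p,*capt,109), onz(q,252.5,218,109))
he=[onz(p,*c(254,385),148),onz(p,*c(352,409),148)]; print("handle ends",he, np.degrees(np.arctan2(*(he[1]-he[0])[[0,1]])))
for nm,uv,z in [("Lwall back out",(180,88),170),("sep wall back",(445,128),170),("block back right",(539,177),125),("block front right",(515,360),125),("backwall L",(195,125),95),("backwall R outer",(430,160),95),("door L top front",(153,293),168),("door R front",(412,362),168)]:
    print(nm,np.round(onz(p,*c(*uv),z),1))
E
```

```text
top 0.68 [235.2, 162.7, 13.2, 14.5] 241.61061946902655 169.4070796460177 113
top 0.62 [285.9, 184.6, 13.4, 21.3] 291.83076923076925 194.5423076923077 260
scene 0.68 [245.6, 213.3, 16.6, 20.4] 252.69139465875372 223.06824925816025 337
scene 0.59 [232.5, 180.1, 56.6, 65.5] 257.76538908246226 202.57200929152148 1722
cap [617.67620511 -51.06006372 109.        ] [617.53312095 -49.8520719  109.        ]
handle ends [array([526.4256344 , -26.77900302, 148.        ]), array([511.99521401, -90.10201059, 148.        ])] -167.1623318640156
Lwall back out [715.9  24.4 170. ]
sep wall back [ 693.4 -147.5  170. ]
block back right [ 673.  -218.7  125. ]
block front right [ 548.3 -201.   125. ]
backwall L [711.8  14.1  95. ]
backwall R outer [ 690.6 -149.4   95. ]
door L top front [581.9  38.9 168. ]
door R front [ 540.8 -126.1  168. ]
```

```bash
cat >> h.py <<'E'
def to(x,y,z,yawdeg,T=None):
    "deltas from the present pose to a tool-down goal"
    T=tool() if T is None else T
    d=T[:3,:3].T@(np.array([x,y,z])-T[:3,3])
    yaw=np.degrees(np.arctan2(T[1,0],T[0,0]))
    print("delta",np.round(d,1),"roll",round(-(yawdeg-yaw),1))
E
python3 -c "
from h import *
to(519,-58,230,77)"
```

```text
delta [ 493.  -377.8  -16.6] roll -64.1
```

Call:
send_rows --series '[[[1, 0, 0, -45, 0], [1, 493, -377, -45, -64], [1, 493, -377, -45, -64], [1, 493, -377, -45, -64], [1, 493, -377, -45, -64], [1, 493, -377, -45, -64], [1, 493, -377, -45, -64], [1, 493, -377, -45, -64], [1, 493, -377, -45, -64], [1, 493, -377, -45, -64]]]'

```text
clock: 1.9
eef_pos: [411.1, -188.1, 258.8]
eef_rot: [3.141, 0.0, 1.344]
wrist_force: [0.3, -1.4, 0.3]
finger_gap: 94.0
```

```bash
python3 -c "
from h import *
to(519,-58,230,77); print(manip.read_state()['eef_pos'])"
```

```text
delta [151.   75.9  28.8] roll 0.0
[ 411.08967675 -188.14001346  258.77275797]
```

Call:
send_rows --series '[[[0.35, 151, 76, 29, 0], [0.35, 151, 76, 29, 0], [0.35, 151, 76, 29, 0], [0.35, 151, 76, 29, 0], [0.35, 151, 76, 29, 0], [0.35, 151, 76, 29, 0]]]'

```text
clock: 2.5
eef_pos: [518.2, -60.3, 229.3]
eef_rot: [-3.141, 0.0, 1.343]
wrist_force: [0.5, -0.7, -0.3]
finger_gap: 49.5
```

Run:
```python
from h import *
print(manip.read_state()["eef_pos"],manip.read_state()["finger_gap"])
T=tool(); p=manip.camera("wrist"); save(p,"w1"); Tc=np.array(p["T_tool_cam"]); print(np.round(Tc,2).tolist(),K(p))
W=T@Tc; np.save("W1.npy",W)
# predicted handle ends & cap
im=cv2.cvtColor(p["img"],cv2.COLOR_RGB2BGR)
a=np.array([519.2,-58.4,148]);d=np.array([.222,.975,0])*30
for X in (a-d,a+d,[617.6,-50.5,109],[586.5,44.1,168]):
    u=proj(p,X,W)[0]; print(u); cv2.circle(im,(int(u[0]),int(u[1])),4,(0,255,0),1)
cv2.imwrite("pics/w1m.png",im)
```

```text
[518.20437058 -60.3042828  229.34243806] 49.54023779424925
[[0.0, -0.97, -0.25, 71.47], [1.0, 0.0, -0.0, -0.87], [0.0, -0.25, 0.97, -171.55], [0.0, 0.0, 0.0, 1.0]] (np.float64(358.5801877000638), 279.27863442479196, 201.16855153515803)
[281.36726759 246.45162381]
[281.19491992 167.24704579]
[396.43576175 160.01340947]
[352.71730756  31.3009759 ]
```

View pics/w1m.png

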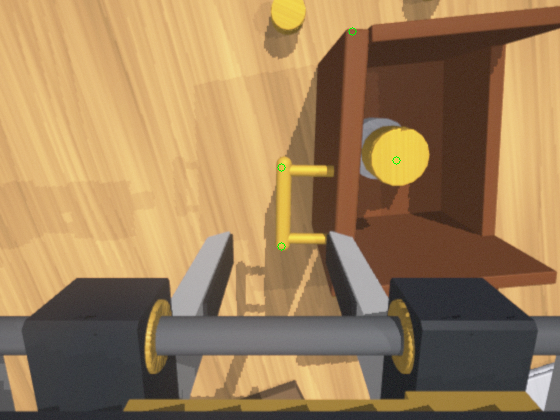

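The wrist view shows the bar from (284,162) to (283,245). My predictions match to about 3 px, so the bar is about 2 mm nearer the door than I estimated. The cap is at (400,157). Descending on the bar now.

Call:
send_rows --series '[[[0.32, 0, 2, 20, 0], [0.32, 0, 2, 45, 0], [0.32, 0, 2, 70, 0], [0.32, 0, 2, 93, 0], [0.32, 0, 2, 93, 0], [0, 0, 2, 93, 0], [0, 0, 2, 93, 0], [0, 0, 2, 93, 0], [0, 0, 2, 93, 0]]]' --newtons 15

```text
clock: 3.45
eef_pos: [520.9, -61.0, 137.8]
eef_rot: [3.139, 0.0, 1.342]
wrist_force: [-1.4, -2.8, 7.0]
finger_gap: 10.6
```

Run:
```python
from h import *
s=manip.read_state(); print(s["wrist_force"],s["finger_gap"]); T=tool(); print(T[:3,3])
yaw0=np.degrees(np.arctan2(T[1,0],T[0,0])); h0=T[:2,3]
H=np.array([586.5,44.1])
for k in range(1,20):
    a=5*k; r=R.from_euler("z",-a,degrees=True).as_matrix()[:2,:2]
    P=np.append(H+r@(h0-H),T[2,3]); d=T[:3,:3].T@(P-T[:3,3]); print(a,np.round(d,1))
```

```text
[-1.37167691 -2.82650155  7.01862294] 10.633963701687923
[520.87937544 -61.02275517 137.80489004]
5 [  3.9 -10.1  -0. ]
10 [  8.7 -19.8  -0. ]
15 [ 14.4 -29.   -0.1]
20 [ 20.8 -37.7  -0.1]
25 [ 27.9 -45.8  -0.1]
30 [ 35.7 -53.3  -0.1]
35 [ 44.2 -60.   -0.1]
40 [ 53.2 -66.   -0.2]
45 [ 62.7 -71.2  -0.2]
50 [ 72.6 -75.5  -0.2]
55 [ 82.8 -79.   -0.2]
60 [ 93.3 -81.6  -0.2]
65 [104.  -83.2  -0.2]
70 [114.8 -83.9  -0.2]
75 [125.6 -83.6  -0.2]
80 [136.3 -82.4  -0.2]
85 [146.9 -80.3  -0.2]
90 [157.3 -77.2  -0.2]
95 [167.4 -73.3  -0.2]
```

Call:
send_rows --series '[[[0, 4, -10, 0, 5], [0, 9, -20, 0, 10], [0, 14, -29, 0, 15], [0, 21, -38, 0, 20], [0, 28, -46, 0, 25], [0, 36, -53, 0, 30], [0, 44, -60, 0, 35], [0, 53, -66, 0, 40], [0, 63, -71, 0, 45], [0, 63, -71, 0, 45]]]'

```text
clock: 4.45
eef_pos: [466.6, 17.9, 137.8]
eef_rot: [3.14, -0.004, 0.554]
wrist_force: [4.3, 2.3, 2.7]
finger_gap: 10.4
```

Run:
```python
from h import *
s=manip.read_state(); print(s["wrist_force"],s["moment"],s["finger_gap"]); T=tool(); print(T[:3,3])
h0=T[:2,3]
H=np.array([586.5,44.1])
for k in range(1,11):
    a=5*k; r=R.from_euler("z",-a,degrees=True).as_matrix()[:2,:2]
    P=np.append(H+r@(h0-H),T[2,3]); d=T[:3,:3].T@(P-T[:3,3]); print(a,np.round(d,1))
```

```text
[4.32130455 2.29730885 2.69541683] [ 0.29649975 -0.92667722  0.00493445] 10.384401634408244
[466.61578382  17.90553297 137.796048  ]
5 [ 4.  -9.9 -0. ]
10 [  8.8 -19.5  -0. ]
15 [ 14.5 -28.6   0. ]
20 [ 20.9 -37.1   0. ]
25 [ 28.1 -45.1   0. ]
30 [ 35.9 -52.4   0. ]
35 [ 44.3 -59.    0.1]
40 [ 53.3 -64.8   0.1]
45 [ 62.8 -69.9   0.1]
50 [ 72.6 -74.1   0.1]
```

Call:
send_rows --series '[[[0, 4, -10, 0, 5], [0, 9, -20, 0, 10], [0, 14, -29, 0, 15], [0, 21, -37, 0, 20], [0, 28, -45, 0, 25], [0, 36, -52, 0, 30], [0, 44, -59, 0, 35], [0, 53, -65, 0, 40], [0, 61, -69, 0, 44], [0, 61, -69, 0, 44]]]'

```text
clock: 5.45
eef_pos: [481.3, 109.1, 137.7]
eef_rot: [-3.14, -0.001, -0.213]
wrist_force: [-5.3, 5.5, 11.4]
finger_gap: 10.3
```

Call:
send_rows --series '[[[0.32, 0, 0, 0, 0], [0.32, 0, 0, 0, 0], [0.32, 0, 0, 0, 0], [0.32, 0, 0, -40, 0], [0.32, 0, 0, -80, 0], [0.32, 0, 0, -95, 0], [1, 0, 0, -95, 0]]]'

```text
clock: 6.15
eef_pos: [481.6, 107.6, 233.5]
eef_rot: [-3.14, -0.004, -0.212]
wrist_force: [1.0, -0.4, 0.3]
finger_gap: 35.3
```

Run:
```python
from h import *
print(manip.read_state()["wrist_force"]); to(600,-48,235,82); to(617.6,-50.5,235,82)
p=manip.camera("top"); save(p,"t2"); print(manip.read_state()["eef_pos"])
im=cv2.imread("pics/t2.png"); cv2.imwrite("pics/t2c.png",cv2.resize(im[110:290,200:400],(600,540)))
```

```text
[ 0.97276457 -0.40997629  0.25084585]
delta [148.4 127.3  -1.1] roll -94.1
delta [166.2 126.   -1. ] roll -94.1
[481.0001814  107.53078259 231.61236966]
```

View pics/t2c.png

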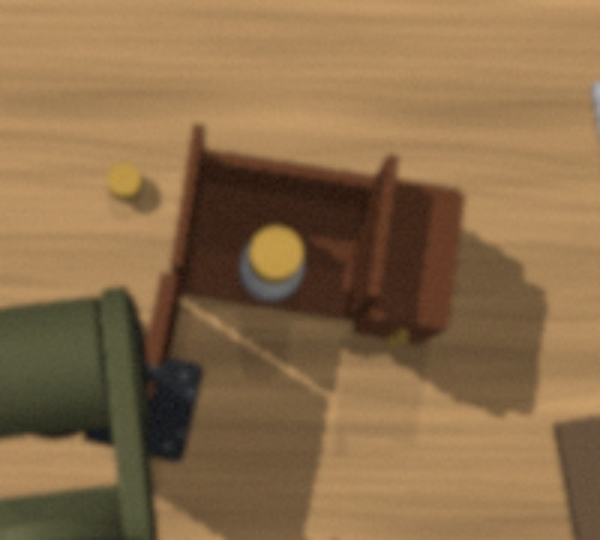

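The top view shows the door standing about 93° open, with its panel edge at about (165,320), and the cap at (277,252) undisturbed. Moving over the cap.

Call:
send_rows --series '[[[1, 15, 12, -5, -8], [1, 45, 35, -5, -16], [1, 75, 58, -5, -25], [1, 105, 80, -5, -33], [1, 135, 102, -5, -42], [1, 166, 126, -5, -50], [1, 166, 126, -5, -58], [1, 166, 126, -5, -67], [1, 166, 126, -5, -75], [1, 166, 126, -5, -84]]]'

```text
clock: 7.2
eef_pos: [616.3, -50.6, 234.1]
eef_rot: [-3.138, 0.001, 1.253]
wrist_force: [0.1, 0.2, -0.1]
finger_gap: 93.8
```

Call:
send_rows --series '[[[1, 0, 0, 0, -8], [1, 0, 0, 0, -10], [1, 0, 0, 0, -10]]]'

```text
clock: 7.5
eef_pos: [616.3, -50.5, 234.4]
eef_rot: [-3.139, 0.0, 1.422]
wrist_force: [0.3, -0.4, -0.8]
finger_gap: 94.0
```

Run:
```python
from h import *
s=manip.read_state(); print(s["eef_pos"],s["eef_rot"],s["finger_gap"])
T=tool(); p=manip.camera("wrist"); save(p,"w2"); W=T@np.array(p["T_tool_cam"])
im=cv2.cvtColor(p["img"],cv2.COLOR_RGB2BGR)
hsv=cv2.cvtColor(im,cv2.COLOR_BGR2HSV); m=((hsv[...,0]>18)&(hsv[...,0]<32)&(hsv[...,1]>190)&(hsv[...,2]>150)).astype(np.uint8)
n,l,st,c=cv2.connectedComponentsWithStats(m)
for i in range(1,n):
    if st[i,4]>300: print(st[i],c[i],onz(p,*c[i],109,W))
for d in manip.find_in("cap",p)[:2]: print(d)
for X in ([617.6,-50.5,109],T[:3,3]+[0,0,-130]):
    u=proj(p,X,W)[0]; cv2.circle(im,(int(u[0]),int(u[1])),4,(0,255,0),1)
cv2.imwrite("pics/w2m.png",im)
```

```text
[616.28282012 -50.47335907 234.41816267] [-3.13882728e+00  6.29500246e-05  1.42226601e+00] 93.97950118179806
{'rect': [254.8, 158.6, 61.7, 62.2], 'conf': 0.94}
{'rect': [190.7, 22.8, 35.9, 37.2], 'conf': 0.9}
```

View pics/w2m.png

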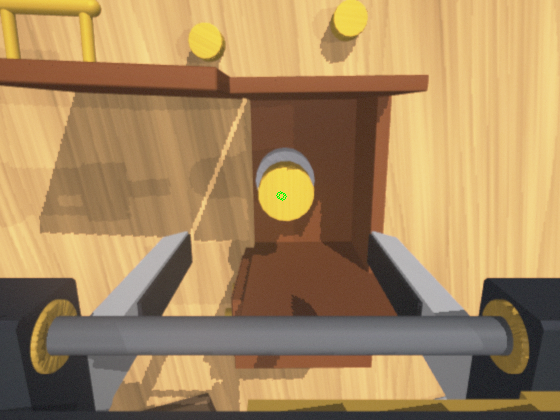

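The wrist view shows the open door at the top left and the cap's top centred at (286,193), against a predicted (281,196). That puts it about 4 mm further along tool y and 2 mm along x. I'll descend and grip lightly at first.

Call:
send_rows --series '[[[0.8, 2, 4, 40, 0], [0.8, 2, 4, 80, 0], [0.8, 2, 4, 115, 0], [0.8, 2, 4, 135, 0], [0.8, 2, 4, 145, 0], [0.8, 2, 4, 145, 0], [0.4, 2, 4, 145, 0], [0.4, 2, 4, 145, 0], [0.4, 2, 4, 145, 0], [0.4, 2, 4, 145, 0]]]' --newtons 8

```text
clock: 8.6
eef_pos: [621.2, -49.0, 92.2]
eef_rot: [3.14, -0.0, 1.422]
wrist_force: [-0.1, 1.0, 4.3]
finger_gap: 48.2
```

Run:
```python
from h import *
s=manip.read_state(); print({k:np.round(s[k],2) for k in("eef_pos","eef_rot","wrist_force","moment","finger_gap","joints")})
print(tool()[:3,:3].T@s["wrist_force"])
```

```text
{'eef_pos': array([621.25, -49.05,  92.18]), 'eef_rot': array([ 3.14, -0.  ,  1.42]), 'wrist_force': array([-0.11,  0.97,  4.29]), 'moment': array([-0.02,  0.08,  0.01]), 'finger_gap': np.float64(48.24), 'joints': array([-0.14,  0.58,  1.42,  0.  ,  1.14,  0.01])}
[ 0.94304469 -0.24998999 -4.2949715 ]
```

Call:
send_rows --series '[[[0.6, 0, 0, 0, 0], [0.6, 0, 0, 3, 0], [0.4, 0, 0, 3, 0], [0.4, 0, 0, 3, 0], [0.4, 0, 0, 3, 0], [0.4, 0, 0, 3, -3], [0.4, 0, 0, 3, -6], [0.4, 0, 0, 3, -9], [0.4, 0, 0, 3, -12], [0.4, 0, 0, 3, -12]]]' --newtons 30

```text
clock: 9.6
eef_pos: [621.2, -49.3, 88.4]
eef_rot: [3.141, 0.0, 1.631]
wrist_force: [3.1, -1.7, -2.4]
finger_gap: 48.1
```

Run:
```python
from h import *
s=manip.read_state(); print({k:np.round(s[k],2) for k in("eef_pos","eef_rot","wrist_force","moment","finger_gap","joints")})
```

```text
{'eef_pos': array([621.22, -49.29,  88.41]), 'eef_rot': array([3.14, 0.  , 1.63]), 'wrist_force': array([ 3.15, -1.68, -2.4 ]), 'moment': array([-0.43, -0.72, -0.8 ]), 'finger_gap': np.float64(48.1), 'joints': array([-0.14,  0.58,  1.42,  0.  ,  1.14, -0.2 ])}
```

The moment is -0.8 N·m after 12°, so it's at a stop. This way is locked; trying the other way.

Call:
send_rows --series '[[[0.4, 0, 0, 0, 4], [0.4, 0, 0, 0, 8], [0.4, 0, 0, 0, 12], [0.4, 0, 0, 0, 16], [0.4, 0, 0, 0, 20], [0.4, 0, 0, 0, 24], [0.4, 0, 0, 0, 28], [0.4, 0, 0, 0, 32], [0.4, 0, 0, 0, 36], [0.4, 0, 0, 0, 36]]]'

```text
clock: 10.6
eef_pos: [620.9, -48.9, 88.4]
eef_rot: [-3.141, 0.0, 1.001]
wrist_force: [0.7, 1.1, 1.4]
finger_gap: 47.5
```

Run:
```python
from h import *
s=manip.read_state(); print({k:np.round(s[k],2) for k in("eef_pos","eef_rot","wrist_force","moment","finger_gap","joints")})
```

```text
{'eef_pos': array([620.87, -48.92,  88.41]), 'eef_rot': array([-3.14,  0.  ,  1.  ]), 'wrist_force': array([0.74, 1.11, 1.38]), 'moment': array([-0.07,  0.01, -0.02]), 'finger_gap': np.float64(47.45), 'joints': array([-0.14,  0.58,  1.42, -0.  ,  1.14,  0.43])}
```

Call:
send_rows --series '[[[0.4, 0, 0, 0, 5], [0.4, 0, 0, 0, 10], [0.4, 0, 0, 0, 15], [0.4, 0, 0, 0, 20], [0.4, 0, 0, 0, 25], [0.4, 0, 0, 0, 30], [0.4, 0, 0, 0, 35], [0.4, 0, 0, 0, 40], [0.4, 0, 0, 0, 44], [0.4, 0, 0, 0, 44]]]'

```text
clock: 11.6
eef_pos: [620.9, -49.0, 88.4]
eef_rot: [-3.141, 0.0, 0.235]
wrist_force: [-0.1, -0.6, -1.2]
finger_gap: 47.7
```

Run:
```python
from h import *
s=manip.read_state(); print({k:np.round(s[k],2) for k in("eef_pos","eef_rot","wrist_force","moment","finger_gap","joints")})
```

```text
{'eef_pos': array([620.9 , -48.95,  88.41]), 'eef_rot': array([-3.14,  0.  ,  0.24]), 'wrist_force': array([-0.12, -0.64, -1.23]), 'moment': array([ 0.04, -0.05,  0.01]), 'finger_gap': np.float64(47.7), 'joints': array([-0.14,  0.58,  1.42,  0.  ,  1.14,  1.2 ])}
```

About 80° from the locked stop with no resistance. Lifting gently.

Call:
send_rows --series '[[[0.4, 0, 0, -2, 0], [0.4, 0, 0, -4, 0], [0.4, 0, 0, -7, 0], [0.4, 0, 0, -10, 0], [0.4, 0, 0, -10, 0]]]'

```text
clock: 12.1
eef_pos: [621.2, -49.1, 99.1]
eef_rot: [3.141, -0.001, 0.236]
wrist_force: [1.0, -0.3, -1.8]
finger_gap: 47.9
```

Call:
send_rows --series '[[[0.4, 0, 0, -10, 0], [0.4, 0, 0, -25, 0], [0.4, 0, 0, -40, 0], [0.4, 0, 0, -60, 0], [0.4, 0, 0, -80, 0], [0.4, 0, 0, -100, 0], [0.4, 0, 0, -110, 0], [0.4, 0, 0, -115, 0], [0.4, 0, 0, -115, 0], [0.4, 0, 0, -115, 0]]]'

```text
clock: 13.1
eef_pos: [620.7, -49.0, 212.6]
eef_rot: [-3.141, 0.001, 0.235]
wrist_force: [-0.0, 0.9, -1.6]
finger_gap: 47.8
```

Run:
```python
from h import *
s=manip.read_state(); print({k:np.round(s[k],2) for k in("eef_pos","wrist_force","moment","finger_gap","qd")})
p=manip.camera("wrist"); q=manip.camera("scene")
a=cv2.cvtColor(p["img"],4); b=cv2.cvtColor(q["img"],4)[140:300,120:480]
a=cv2.resize(a,(400,300)); b=cv2.resize(b,(800,356)[0:1]+(300,)) if 0 else cv2.resize(b,(400,178))
b=cv2.resize(cv2.cvtColor(q["img"],4)[150:300,160:360],(400,300),interpolation=cv2.INTER_CUBIC)
cv2.imwrite("pics/fin.png",np.hstack([a,b]))
```

```text
{'eef_pos': array([620.71, -49.  , 212.62]), 'wrist_force': array([-0.02,  0.92, -1.63]), 'moment': array([-0.04, -0.  ,  0.04]), 'finger_gap': np.float64(47.8), 'qd': array([ 0.  ,  0.01,  0.  ,  0.  , -0.  ,  0.  ])}
```

View pics/fin.png

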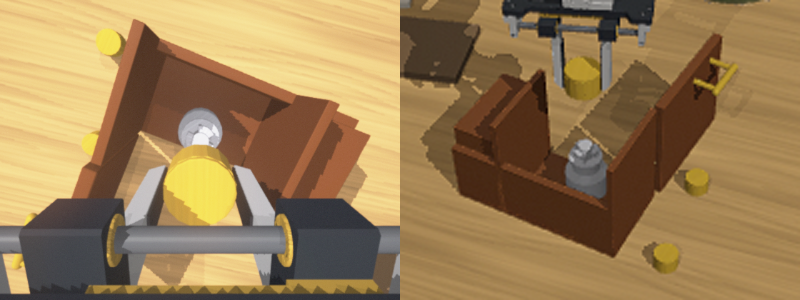

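The cap is held upright at (583,78) in the right half, well above the bare threaded stub at (585,150). The door is open, and the small caps are where they were.

Call:
send_rows --series '[[[0.4, 0, 0, 0, 0], [0.4, 0, 0, 0, 0], [0.4, 0, 0, 0, 0], [0.4, 0, 0, 0, 0], [0.4, 0, 0, 0, 0]]]'

```text
clock: 13.7
eef_pos: [621.0, -49.0, 213.4]
eef_rot: [-3.142, 0.0, 0.235]
wrist_force: [-0.0, -0.5, -1.0]
finger_gap: 47.8
```

```bash
python3 -c "
from h import *
s=manip.read_state(); print(s['clock'],s['eef_pos'],s['finger_gap'],s['wrist_force']); print(manip.sign_off())"
```

```text
13.7 [620.96411463 -49.01309994 213.39583637] 47.785062936184126 [-0.02728569 -0.50106172 -0.98764215]
the job is handed in; nothing more can be done
None
```

The job is handed in at 13.7 s: the door is open and the gripper is holding the brass cap upright above the canister. I swung the door open by its bar handle to about 93°.

- **Thread:** it is left-handed. Counter-clockwise hit a stop, with 0.8 N·m of resistance after 12° of gripper turn. Clockwise turned freely for about 80° from that stop, and the cap then lifted off with no resistance beyond its own weight.
- **Last checks:** the final pictures show the bare threaded stub on the canister, the cap upright between the fingers and the door open. By the arm's position the cap rose about 12 cm, and the finger gap held steady at 47.8 mm.
- **Bystanders:** the two small caps look unmoved. I did not measure the mug and notebook again at the end, but nothing came near them.
- **Disagreement:** the wrist camera and the fixed cameras placed the cap about 4 mm apart. I went with the wrist camera, and the grip closed with almost no side force.

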